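# Spring balance check on the counter post

## Robot

A 6-joint arm with a two-finger parallel gripper is mounted at the origin on the work surface. World frame = base frame: x ahead of the robot, y to its left, z up, the work surface at z = 0. Lengths are in mm, angles in rad, forces in N, time in s.
With the tool pointing down it reaches from about 275 to 750 mm from the base axis. Payload 10.2 kg.
Tool frame: the origin (TCP) lies between the finger pads, 19 mm behind the fingertips; this is the grasp point; z points along the fingers, y is the line along which they close (so a half turn about z gives the same grasp; the last joint's range is limited). The gripper opens to 85 mm and grips with 20 to 120 N. Pads are 22 mm wide; open, the fingers measure 114 mm over their backs; the gripper's body (76 mm by 85 mm) begins 54 mm behind the grasp point. The pads swing forward as they close: fully open they stand 13 mm farther back than shut.
Start: joints at [-0.223, 0.313, 1.498, -0, 1.331, -0.223], TCP at [525.006, -0.014, 249.994] pointing down, gripper open.
Joint ranges: [-2.94, 2.94], [-0.97, 2.17], [0.19, 2.56], [-1.23, 4.37], [0.02, 3.11], [-2.88, 2.88]. Speed limits (rad/s): [2.39, 2.39, 3.01, 3.14, 3.14, 3.14].

## Interface

Orientations are given as a unit quaternion [w, x, y, z].
In Python, from rig import status, capture, camera_info, ticket gives the robot as it stands.
- The arm moves only by the shell command python3 -m crank 'ROWS' [FORCE]. ROWS is JSON, a list of rows, each a list of 7 numbers: the shift along the tool's x, y, z as a fraction of full scale, then the turn, a rotation vector about the tool's x, y, z as a fraction of full scale, then the closure, from 0 (fully open) to 1 (shut). A call has 1 to 12 rows; each row is the pose to reach, as a shift and turn from the pose commanded when the call began, along the tool's axes at that moment; what a row does not reach only later rows make up. Full scale, the value 1, is 0.1 m for a shift and 45 degrees for a turn. A row lasts 1/10 s, in which the tool goes at most 50 mm and 8.59 degrees, less where a joint would pass 70% of its speed; a pose out of reach is approached as far as the arm can. A call with a number of a shift or a turn outside -1 to 1 is refused whole. A call with a gripper value outside its range is refused whole. The fingers move at their own pace and stop on an object; FORCE is the grip in N (left out, the last holds). Time passes only in rows, so rows that repeat a pose let the fingers close. It gives the time, the measured TCP pose, the force, the opening and the grip force at its end, in the units of the state.
- status.sense(): the state, without advancing time (a new reading comes with each control period).
- capture(name): name is "scene" or "side" or "wrist"; returns (picture, depth): 480x640x3 uint8, red, green, blue; 480x640 float32, mm along the optical axis (not along the pixel's ray), 0 where there is no reading.
- camera_info(name): a dict with "K" (3x3 intrinsics, pixels), "D" ([k1, k2, p1, p2, k3] as OpenCV has them; the pictures are not rectified), "camera_from_world" (4x4, takes a point from world to camera coordinates). Camera axes: x right, y up, looking along -z (the intrinsics and any distortion apply to the point x, -y, -z); pixel columns grow to the right and rows downward; lengths in mm; the calibration is good to about 2 mm. A picture is of the moment at which its call begins: read the wrist's pose just before it. camera_info takes no time and is no camera call; for the wrist camera it gives the pose at the moment of the call.
- ticket.finish_job(): hands the job in; it is judged then, once.
The state is a dict: "time_s": time; "joints": joint angles; "dq": joint speeds; "tau": joint torques, N m; "eef_pos": TCP position; "ee_rot": TCP orientation; "force": force on the tool from outside, world axes, zero at the start; "wrist_torque": the same for the moment, N m; "grip_width": opening from 0.0 (shut) to 1.0 (fully open); "grip_force": force on a finger pad.
Only numpy, scipy, OpenCV 4.12 (cv2) and the standard library are available. Lean on these libraries where they do the work, as an engineer would, in place of code of your own. Each camera call takes 0.05 s, during which the arm holds its last target. There are 200 camera calls.

## Task

Check the red spring balance: squeeze its clamp open, fit it over the short brass post so that the balance rests flat on the counter, and let it spring shut on the post. Then take the rod's handle and pull the rod out until the tube's mouth stands in the yellow band, never more than a centimetre past the middle of the band, and finish while still holding it there, without letting go. Leave everything else on the counter where it is.

Things in the scene. Friction and masses are not known exactly. Their poses are not given: they have to be found in the camera images.
- balance: Spring balance, about 0.4 kg, lying on the counter: red tube 26 mm across, its axis 20 mm up, ending at x 130 in an aluminium mouth ring; dark clamp head at one end, sliding rod with handle at the other. Origin: underside, below the tube's axis, at the clamp head; x along the tube towards the rod's handle, z up. All other balance sizes are in this frame, mm. Balance point near x 40.
- clamp_mouth (a point): Middle of the clamp's mouth (x -25, y 0, z 20), jaws z 10 to 30. Mouth x -38 to -12. Fixed jaw on +y: inner face y 6, hooked tip (x -44 to -38) reaching across to y -3, it takes the pull. Hinged jaw on -y: inner face y -4.5 shut, about -12 fully open. Open, it drops over the post from above with the post at about x -26, y -3.
- squeeze (a point): Squeeze place (x 28 to 62, z 8 to 32; point at x 45, y -2, z 20): black pad on +y, outer face y 18; black lever on -y, outer face about y -35 at rest, about -21 and parallel to the tube when squeezed. Gripping here from above across y opens the clamp and carries the balance.
- jaw (a joint): Opening of the sprung hinged jaw, rad: 0 shut on nothing, about 0.04 gripping the post, 0.30 fully open (stop). Its spring shuts it; squeezing pad and lever with about 11 N opens it fully, 25 N is a sound grip for carrying.
- tube_mouth (a point): Centre of the tube's mouth (x 130, z 20), where the rod comes out.
- rod (a joint): How far the rod is pulled out, m: 0 at rest, stop at 0.110. An inner spring pulls it back (1.8 N at rest, 1 N more per 10 mm). From the handle inwards: bare metal, a yellow band 12 mm wide, then black. The mouth is at the middle of the band at 0.080 (9.8 N); yellow first shows at 0.074, black at 0.086.
- handle (a point): Centre of the rod's handle, 20 mm above the counter, at x 167 with the rod home; moves with the rod. Black waist 18 mm wide (y), 30 long (x), 28 tall, between red end flanges 34 mm wide that stop the fingers slipping along the rod. Grip across y from above, 40 N is fine.
- post: Fixed upright brass post, 12 mm diameter, top 50 mm above the counter, black round foot flange 44 mm across, 5 mm high. Origin at its foot on the counter.
- post_top (a point): Centre of the post's top, 50 mm above the counter.
- mug: Bystander: white mug, 90 high, 80 across, origin under its centre
- salt_jar: Bystander: glass jar with a red lid, 60 across, 100 high, origin under its centre
- brass_weight: Bystander: brass kitchen weight with a knob, 48 across, 75 high, origin under its centre
- small_bowl: Bystander: small blue bowl, 110 across, 50 high, origin under its centre
- spoon: Bystander: wooden spoon lying on the counter
- pepper_mill: Bystander: tall red pepper mill, 68 across, 345 high, origin under its centre
There are look-alikes about, which are no part of the job. Leave any blue look-alike of the post alone.

How it is judged (in metres and radians):
On the way:
1. the clamp is sprung shut on the post, the balance flat on the counter, let go, its rod still home (x of post_top in the frame of balance between -0.036 and -0.014 m and y of post_top in the frame of balance between -0.006 and 0.006 m and value of joint jaw between 0.015 and 0.14 rad and height (world z) of balance below 0.006 m and angle between balance's own z axis and vertical below 0.12 rad and contact force between balance and post above 1.5 N and contact force between the fingers and balance below 0.3 N and value of joint rod below 0.01 m and linear speed of balance below 0.02 m/s), for 0.3 s.
At the end, for the whole second after the job is handed in: The clamp grips the post (jaw 0.015 to 0.14 rad, post load over 1.5 N), the balance lies flat on the counter (6 mm, 0.12 rad), and the gripper (TCP within 40 mm of the handle's centre, over 4 N) holds the rod still at 80 mm, 6 mm either way: the mouth in the yellow band (x of post_top in the frame of balance between -0.036 and -0.014 m and y of post_top in the frame of balance between -0.006 and 0.006 m and value of joint jaw between 0.015 and 0.14 rad and height (world z) of balance below 0.006 m and angle between balance's own z axis and vertical below 0.12 rad and contact force between balance and post above 1.5 N and value of joint rod between 0.074 and 0.086 m and velocity of joint rod between -0.01 and 0.01 m/s and contact force between the fingers and balance above 4 N and distance between the grasp point and handle below 0.04 m); the arm keeps its last pose, push and grip.
It fails at once if the rod is pulled more than 11 mm past the middle of the yellow band (value of joint rod above 0.091 m).
It fails at once if a bystander is moved by more than 30 mm (distance of any of mug, salt_jar, brass_weight, small_bowl, spoon, pepper_mill from where it was at the start of the episode above 0.03 m).
It also fails if it takes over 58 s, if anything falls off the work surface, if the arm or the gripper's body presses on something with over 40 N, if the wrist force passes 120 N, or if a joint passes its speed limit or range.

## Working session

There is one attempt and no reset: what is moved stays moved. The work goes in short steps, Python scripts to look and compute and a shell command to move; the robot and the scene stay as the last step left them, time stands still between calls to the robot, and variables do not carry over. Pictures are saved under pics/ and viewed, at most 10 in all, crops included, and the job is handed in when it is done.

```bash
ls; mkdir -p pics; cat > h.py <<'E'
import numpy as np, cv2
from rig import status, capture, camera_info
def world(name,info,px,depth=None,z=None):
    """pixels Nx2 -> world, either by depth (mm along axis) or plane z"""
    K=np.array(info["K"]);D=np.array(info["D"],float);T=np.linalg.inv(np.array(info["camera_from_world"]))
    px=np.asarray(px,float).reshape(-1,1,2)
    n=cv2.undistortPoints(px,K,D).reshape(-1,2)
    r=np.c_[n[:,0],-n[:,1],-np.ones(len(n))]
    d=r@T[:3,:3].T;o=T[:3,3]
    t=(z-o[2])/d[:,2] if depth is None else np.asarray(depth,float)
    return o+d*t[:,None]
def save(n,im): cv2.imwrite("pics/"+n+".png",im[...,::-1])
E
python3 - <<'E'
from h import *
import pickle
for n in ("scene","side"):
    i=camera_info(n);p,d=capture(n);pickle.dump((i,p,d),open(n+".pkl","wb"));save(n,p)
s=status.sense();print({k:np.round(v,3) for k,v in s.items()})
E
```

```text
pics
{'time_s': np.float64(0.1), 'joints': array([-0.223,  0.313,  1.498,  0.   ,  1.331, -0.223]), 'dq': array([ 0.   , -0.001, -0.003,  0.001,  0.001, -0.001]), 'tau': array([ 2.0000e-03, -4.1290e+01, -2.6014e+01, -0.0000e+00,  3.0000e-03,
        0.0000e+00]), 'eef_pos': array([5.24802e+02, 3.70000e-02, 2.49504e+02]), 'ee_rot': array([-0.   ,  0.707,  0.707, -0.   ]), 'force': array([ 0.243, -0.631,  0.303]), 'wrist_torque': array([ 0.024, -0.027, -0.015]), 'grip_force': np.float64(0.0), 'grip_width': np.float64(1.002)}
```

View pics/scene.png

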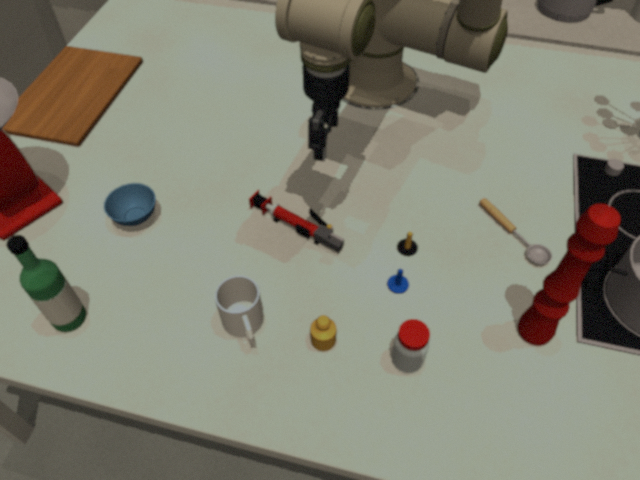

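View pics/side.png

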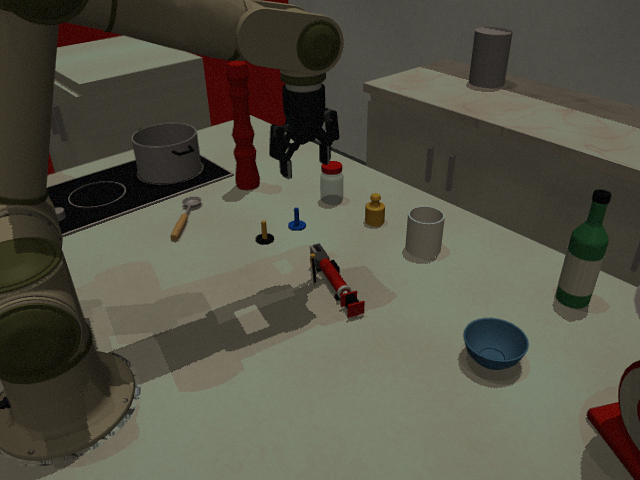

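The balance is at scene (295,220), with its handle at (262,202) and clamp at (335,240). In the side view it is at (335,280).

What could be mistaken for what:
- **Balance:** other red things are the pepper mill (570,280), the jar lid (413,333) and the stand mixer (20,180).
- **Post:** the brass post with black foot is at (408,243). The blue look-alike is at (398,282) and the brass weight at (323,333).

I choose the red tube with the dark clamp and the brass post with the black foot. Next I'll measure both coarsely and check them in a wrist crop.

```bash
python3 - <<'E'
from h import *
import pickle
i,p,d=pickle.load(open("scene.pkl","rb"))
for nm,px,z in (("handle",(262,202),20),("mouthclamp",(337,242),20),("posttop",(408,234),50),("postfoot",(407,247),3),("bluefoot",(398,285),3),("mug",(240,300),50),("weight",(323,340),20)):
    print(nm,world("scene",i,[px],z=z).round(0), world("scene",i,[px],depth=[d[px[1],px[0]]]).round(0))
i,p,d=pickle.load(open("side.pkl","rb"))
for nm,px,z in (("handle",(355,303),20),("clamp",(315,250),20),("posttop",(264,222),50)): print(nm,world("side",i,[px],z=z).round(0))
i=camera_info("wrist");p,d=capture("wrist");pickle.dump((i,p,d),open("wrist.pkl","wb"));save("wrist",p)
T=np.linalg.inv(i["camera_from_world"]);print(T.round(2))
E
```

```text
handle [[ 505. -146.   20.]] [[ 517. -141.   34.]]
mouthclamp [[572.  37.  20.]] [[566.  36.  13.]]
posttop [[540. 175.  50.]] [[541. 175.  52.]]
postfoot [[536. 177.   3.]] [[543. 177.  12.]]
bluefoot [[633. 175.   3.]] [[635. 175.   5.]]
mug [[ 768. -100.   50.]] [[ 746. -113.   10.]]
weight [[795.  64.  20.]] [[806.  67.  43.]]
handle [[ 511. -154.   20.]]
clamp [[574.  39.  20.]]
posttop [[535. 171.  50.]]
[[ 1.0000e+00 -0.0000e+00  0.0000e+00  5.2479e+02]
 [ 0.0000e+00  9.6000e-01  2.9000e-01  7.4690e+01]
 [-0.0000e+00 -2.9000e-01  9.6000e-01  3.7315e+02]
 [ 0.0000e+00  0.0000e+00  0.0000e+00  1.0000e+00]]
```

View pics/wrist.png

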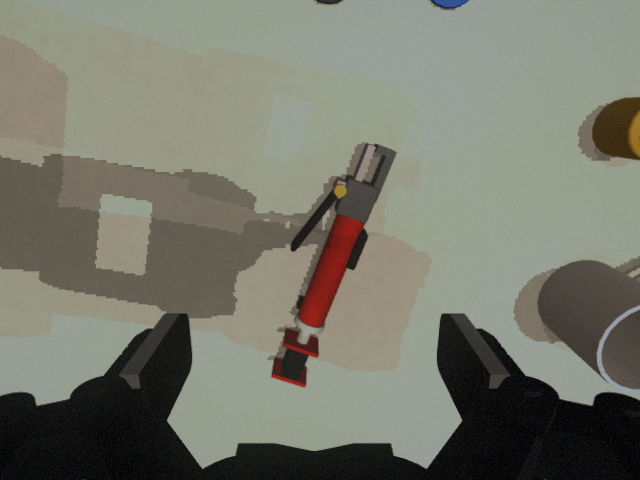

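The wrist view confirms the choice: red tube with rod and handle at (290,362), clamp at (375,165), lever on the left and pad on the right. The brass and blue posts' feet show at the top edge.

```bash
cat >> h.py <<'E'
def balance(i,p):
    """tube axis from red mask: longest blob = tube, two others = flanges. returns origin,x dir"""
    h=cv2.cvtColor(p,cv2.COLOR_RGB2HSV)
    m=(((h[...,0]<8)|(h[...,0]>172))&(h[...,1]>150)&(h[...,2]>50)).astype(np.uint8)
    m=cv2.morphologyEx(m,cv2.MORPH_OPEN,np.ones((3,3)))
    n,l,st,c=cv2.connectedComponentsWithStats(m)
    o=[(st[k,4],k) for k in range(1,n) if st[k,4]>80]; o.sort(reverse=True)
    return m,l,st,c,o
E
python3 - <<'E'
from h import *
import pickle
i,p,d=pickle.load(open("wrist.pkl","rb"))
m,l,st,c,o=balance(i,p)
for a,k in o:
    ys,xs=np.where(l==k); W=world("w",i,np.c_[xs,ys],z=20)[:,:2]
    mu=W.mean(0);u,s,v=np.linalg.svd(W-mu,full_matrices=False);ax=v[0]*np.sign(-v[0][1])
    q=(W-mu)@ax; print(a,c[k].round(0),mu.round(1),"ang",np.degrees(np.arctan2(ax[1],ax[0])).round(2),q.min().round(1),q.max().round(1),np.ptp((W-mu)@v[1]).round(1))
E
```

```text
3093 [330. 270.] [537.8 -62.5] ang -109.72 -52.7 56.7 26.4
278 [298. 347.] [ 509.2 -139.3] ang -31.44 -14.5 20.6 15.9
138 [288. 379.] [ 498.9 -175.5] ang -20.02 -16.5 16.8 5.1
```

```bash
python3 - <<'E'
from h import *
import pickle
i,p,d=pickle.load(open("wrist.pkl","rb"))
m,l,st,c,o=balance(i,p)
ax=np.array([np.cos(np.radians(-109.5)),np.sin(np.radians(-109.5))]);ay=np.array([-ax[1],ax[0]])
for a,k in o:
    ys,xs=np.where((l==k)&(d>0)); W=world("w",i,np.c_[xs,ys],depth=d[ys,xs]); 
    z=np.percentile(W[:,2],95);T=W[W[:,2]>z-4][:,:2];q=T@ax;r=T@ay
    print(a,z.round(1),"along",np.percentile(q,[2,98]).round(1),"across",np.percentile(r,[2,50,98]).round(1))
    if a>1000:
        b=np.polyfit(q,r,1);print("slope deg",np.degrees(b[0]).round(2),"ext",q.min(),q.max())
# everything above counter: z 12..32 with along < tube start -> clamp head
ys,xs=np.where(d>0);W=world("w",i,np.c_[xs,ys],depth=d[ys,xs]);q=W[:,:2]@ax;r=W[:,:2]@ay
s=(W[:,2]>10)&(abs(W[:,0]-545)<70)&(W[:,1]>-190)&(W[:,1]<60)
g=np.histogram(q[s],bins=np.arange(-250,50,6));print([(int(b),int(n)) for n,b in zip(*g) if n]);
for b in range(-250,50,6):
    t=s&(q>b)&(q<b+6)
    if t.sum()>5: print(b,np.percentile(r[t],[1,99]).round(0),np.percentile(W[t,2],95).round(0))
E
```

```text
3093 33.0 along [-173.2  -72.7] across [519.5 527.6 536.6]
slope deg -0.4 ext -175.82343733558253 -70.11692550299527
278 35.6 along [-47.1 -41.5] across [511.5 527.2 542.7]
138 35.8 along [-13.   -8.7] across [511.3 526.3 541.6]
[(-244, 16), (-238, 230), (-232, 178), (-226, 173), (-220, 173), (-214, 1341), (-208, 6719), (-202, 10515), (-196, 3667), (-190, 5074), (-184, 8162), (-178, 1451), (-172, 4509), (-166, 1358), (-160, 1024), (-154, 646), (-148, 311), (-142, 297), (-136, 259), (-130, 196), (-124, 179), (-118, 187), (-112, 180), (-106, 177), (-100, 179), (-94, 170), (-88, 172), (-82, 172), (-76, 210), (-70, 175), (-64, 18), (-58, 66), (-52, 407), (-46, 215), (-40, 114), (-34, 133), (-28, 123), (-22, 118), (-16, 392), (-10, 30)]
-244 [526. 540.] 30.0
-238 [518. 542.] 31.0
-232 [518. 542.] 31.0
-226 [518. 542.] 31.0
-220 [518. 542.] 31.0
-214 [518. 559.] 302.0
-208 [517. 552.] 315.0
-202 [507. 556.] 317.0
-196 [502. 556.] 312.0
-190 [467. 549.] 317.0
-184 [452. 538.] 317.0
-178 [445. 538.] 313.0
-172 [444. 537.] 302.0
-166 [451. 545.] 281.0
-160 [454. 545.] 274.0
-154 [456. 545.] 271.0
-148 [491. 546.] 33.0
-142 [489. 546.] 33.0
-136 [488. 545.] 33.0
-130 [516. 540.] 33.0
-124 [516. 540.] 33.0
-118 [515. 540.] 33.0
-112 [515. 540.] 33.0
-106 [515. 540.] 33.0
-100 [515. 540.] 33.0
-94 [515. 539.] 33.0
-88 [515. 540.] 33.0
-82 [515. 540.] 33.0
-76 [514. 541.] 33.0
-70 [513. 541.] 34.0
-64 [523. 531.] 26.0
-58 [522. 533.] 26.0
-52 [511. 544.] 34.0
-46 [511. 544.] 35.0
-40 [519. 536.] 35.0
-34 [518. 536.] 35.0
-28 [518. 536.] 35.0
-22 [518. 536.] 35.0
-16 [510. 544.] 35.0
-10 [511. 543.] 35.0
```

```bash
python3 -m crank '[[0.4,0.15,0,0,0,0,0],[0.8,0.15,0,0,0,0,0],[0.8,0.15,0,0,0,0,0],[0.8,0.15,0,0,0,0,0]]' | tail -c 400; python3 - <<'E'
from h import *
import pickle
i=camera_info("wrist");p,d=capture("wrist");pickle.dump((i,p,d),open("wrist2.pkl","wb"));save("wrist2",p)
ys,xs=np.where(d>0);W=world("w",i,np.c_[xs,ys],depth=d[ys,xs])
for x0,y0 in((540,175),(633,175)):
    s=(np.hypot(W[:,0]-x0,W[:,1]-y0)<40)&(W[:,2]<70);V=W[s]
    t=V[V[:,2]>44];f=V[(V[:,2]>2.5)&(V[:,2]<8)]
    for a in (t,f): 
        if len(a): (c,r)=cv2.minEnclosingCircle(a[:,:2].astype(np.float32)); print(len(a),np.round(c,1),round(r,1),a[:,2].max().round(1),a[:,:2].mean(0).round(1))
E
```

```text
time_s: 0.55
eef_pos: [539.8, 80.5, 249.7]
ee_rot: [-0.0, 0.707, 0.708, -0.0]
force: [0.8, -0.8, -0.0]
grip_width: 0.995
grip_force: 0.0
221 [536.2 176.6] 5.9 51.7 [536.1 176.4]
2063 [536.3 176.4] 21.8 7.7 [536.2 176.6]
233 [629.9 173.1] 6.1 52.0 [629.  172.9]
1887 [632.4 174.9] 24.6 7.7 [628.2 173.3]
```

View pics/wrist2.png

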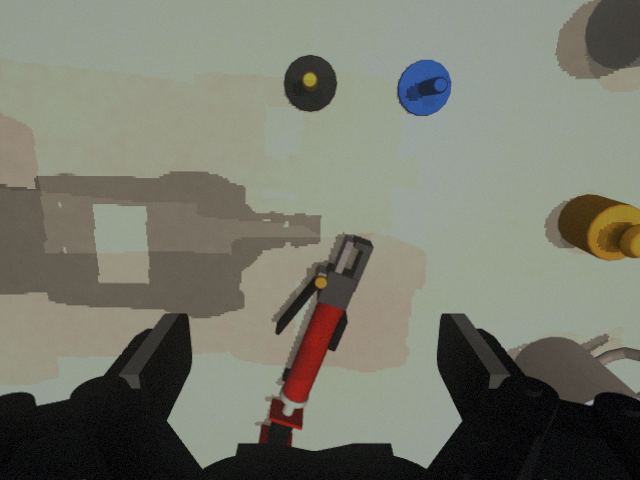

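The brass post shows at (310,80) and the blue look-alike at (425,88). The post stands at (536.2,176.5). I'll now move over the squeeze place at (546,-34).

```bash
python3 -m crank '[[-0.4,0.02,0.3,0,0,0.18,0],[-0.8,0.04,0.7,0,0,0.36,0],[-1,0.06,1,0,0,0.442,0],[-1,0.06,1,0,0,0.442,0],[-1,0.06,1,0,0,0.442,0],[-1,0.06,1,0,0,0.442,0]]' | tail -c 400; python3 - <<'E'
from h import *
import pickle
s=status.sense();P=s["eef_pos"];w,x,y,z=s["ee_rot"]
from scipy.spatial.transform import Rotation as R
M=R.from_quat([x,y,z,w]).as_matrix();print(P.round(1),M.round(3).tolist())
print("delta tool/100:",(M.T@(np.array([546,-34,24])-P)/100).round(3))
i=camera_info("wrist");p,d=capture("wrist");save("wrist3",p)
ax=np.array([np.cos(np.radians(-109.9)),np.sin(np.radians(-109.9))]);ay=np.array([-ax[1],ax[0]])
ys,xs=np.where(d>0);W=world("w",i,np.c_[xs,ys],depth=d[ys,xs]);W[:,:2]-=(546,-34);q=W[:,:2]@ax+45;r=W[:,:2]@ay-1.5
s=(W[:,2]>12)&(W[:,2]<45)&(abs(r)<50)&(q>-70)&(q<140)
for b in range(-60,140,8):
    t=s&(q>b)&(q<b+8)
    if t.sum()>5: print(b,np.percentile(r[t],[1,50,99]).round(0),np.percentile(W[t,2],95).round(0))
print(q[s].min())
E
```

```text
time_s: 1.2
eef_pos: [546.6, -19.8, 151.5]
ee_rot: [0.001, 0.818, 0.575, 0.001]
force: [0.5, 0.7, 1.0]
grip_width: 1.004
grip_force: 0.0
[546.6 -19.8 151.5] [[0.339, 0.941, 0.002], [0.941, -0.339, -0.001], [0.0, 0.003, -1.0]]
delta tool/100: [-0.136  0.039  1.275]
-44 [-9.  4. 14.] 31.0
-36 [-9.  7. 14.] 31.0
-28 [-9.  7. 14.] 31.0
-20 [-9.  7. 14.] 31.0
-12 [-21.  -2.  14.] 33.0
-4 [-22.  -5.  13.] 35.0
4 [-23.  -4.  12.] 33.0
12 [-25.  -3.  13.] 33.0
20 [-28.  -2.  13.] 33.0
28 [-30.   3.  18.] 33.0
36 [-33.   1.  19.] 33.0
44 [-35.   1.  18.] 33.0
52 [-38.   1.  19.] 33.0
60 [-39.  -1.  17.] 33.0
68 [-12.   1.  13.] 33.0
76 [-12.   1.  13.] 33.0
84 [-12.   1.  13.] 33.0
92 [-12.   1.  13.] 33.0
100 [-12.   0.  13.] 33.0
108 [-12.   0.  13.] 33.0
116 [-12.   0.  13.] 33.0
124 [-13.   1.  15.] 35.0
132 [-4.  1.  6.] 26.0
-42.48612237790445
```

```bash
python3 -m crank '[[-0.13,0.03,0.3,0,0,0,0],[-0.13,0.03,0.65,0,0,0,0],[-0.13,0.03,1,0,0,0,0],[-0.13,0.03,1,0,0,0,0],[-0.13,0.03,1,0,0,0,0]]' | tail -c 400;  python3 -m crank '[[0,0,0.13,0,0,0,0],[0,0,0.265,0,0,0,0],[0,0,0.265,0,0,0,0]]' 25 | tail -c 400; python3 - <<'E'
from rig import status
print(status.sense()["eef_pos"],status.sense()["ee_rot"])
E
```

```text
time_s: 1.75
eef_pos: [545.2, -32.9, 51.5]
ee_rot: [0.001, 0.818, 0.575, 0.0]
force: [-0.7, 0.3, 0.9]
grip_width: 1.001
grip_force: 0.0
time_s: 2.05
eef_pos: [543.6, -33.0, 22.2]
ee_rot: [-0.001, 0.819, 0.574, -0.001]
force: [-0.4, -0.0, 0.5]
grip_width: 1.001
grip_force: 0.0
[543.64830826 -32.99483852  22.18627973] [-8.99564937e-04  8.18548208e-01  5.74436636e-01 -7.57155934e-04]
```

```bash
python3 -m crank '[[0,0.01,-0.02,0,0,0,0.3],[0,0.01,-0.02,0,0,0,0.6],[0,0.01,-0.02,0,0,0,1],[0,0.01,-0.02,0,0,0,1],[0,0.01,-0.02,0,0,0,1],[0,0.01,-0.02,0,0,0,1],[0,0.01,-0.02,0,0,0,1],[0,0.01,-0.02,0,0,0,1]]' 25| tail -c 400;  python3 - <<'E'
from h import *
i=camera_info("wrist");p,d=capture("wrist");save("wrist4",p);print(status.sense()["eef_pos"],status.sense()["grip_width"])
E
```

```text
time_s: 2.85
eef_pos: [548.9, -34.8, 28.2]
ee_rot: [0.004, 0.819, 0.574, 0.003]
force: [6.0, -1.8, 8.9]
grip_width: 0.458
grip_force: 29.3
[548.86634517 -34.8073353   28.17794364] 0.4551041239704755
```

View pics/wrist4.png

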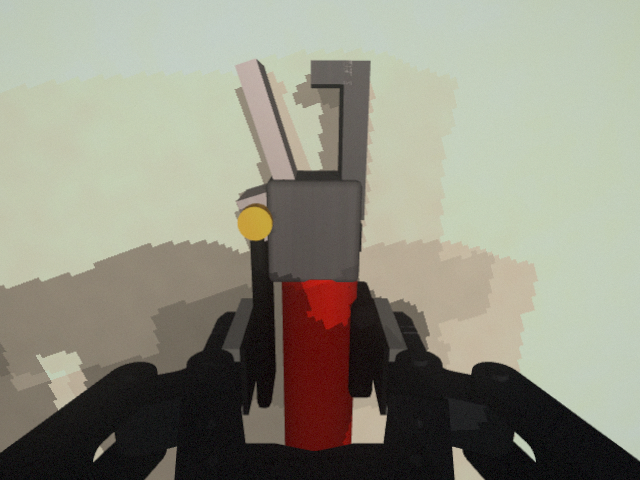

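The clamp is fully open: hinged jaw at (265,120), hook at (340,70). Next is the lift, then a check of how the balance sits in the grip.

```bash
python3 -m crank '[[0,0,-0.2,0,0,0,1],[0,0,-0.5,0,0,0,1],[0,0,-0.8,0,0,0,1],[0,0,-0.8,0,0,0,1],[0,0,-0.8,0,0,0,1],[0,0,-0.8,0,0,0,1]]' 25| tail -c 400; cat >> h.py <<'E'
from scipy.spatial.transform import Rotation as R
def tcp():
    s=status.sense();w,x,y,z=s["ee_rot"];return s["eef_pos"],R.from_quat([x,y,z,w]).as_matrix(),s
def held(n):
    """clamp points in tool frame -> print fixed jaw / head extents"""
    P,M,s=tcp();i=camera_info("wrist");p,d=capture("wrist");save(n,p)
    ys,xs=np.where(d>0);W=world("w",i,np.c_[xs,ys],depth=d[ys,xs]);L=(W-P)@M  # tool frame
    return P,M,s,i,p,d,W,L
E
python3 - <<'E'
from h import *
P,M,s,i,p,d,W,L=held("wrist5");print(P.round(1),s["grip_width"],s["force"])
print(M.round(3).tolist())
t=(L[:,2]<16)&(L[:,2]>-25)&(abs(L[:,1])<45)&(L[:,0]>20)&(L[:,0]<120)
print("tip x",np.percentile(L[t][:,0],99.7))
for b in range(20,100,5):
    u=t&(L[:,0]>b)&(L[:,0]<b+5)
    if u.sum()>20:
        v=L[u];top=v[v[:,2]<np.percentile(v[:,2],50)+2];ys=np.sort(top[:,1]);g=np.where(np.diff(ys)>2)[0]
        print(b,np.percentile(v[:,1],[1,99]).round(1),"gaps",[(ys[k].round(1),ys[k+1].round(1)) for k in g],"z",np.median(top[:,2]).round(1))
E
```

```text
time_s: 3.5
eef_pos: [544.6, -33.4, 104.0]
ee_rot: [-0.001, 0.819, 0.574, -0.001]
force: [-0.7, -0.2, -3.6]
grip_width: 0.454
grip_force: 26.8
[544.6 -33.4 104. ] 0.4535827123812288 [-0.72867998 -0.2368324  -3.60361886]
[[0.34, 0.94, -0.003], [0.94, -0.34, 0.001], [-0.0, -0.003, -1.0]]
tip x 87.299127891521
20 [-19.4  13.1] gaps [] z -3.0
25 [-19.1  13.1] gaps [] z -3.3
30 [-19.2  13.2] gaps [] z -3.4
35 [-19.1  13.3] gaps [] z -3.4
40 [-21.6  13.6] gaps [] z -3.7
45 [-22.5  14.3] gaps [] z -3.6
50 [-19.9  14.4] gaps [] z -3.3
55 [-13.   14.5] gaps [] z -1.5
60 [-14.3  14.6] gaps [(np.float64(-7.2), np.float64(7.7))] z -1.4
65 [-15.9  14.7] gaps [(np.float64(-8.8), np.float64(7.8))] z -1.5
70 [-17.5  14.7] gaps [(np.float64(-10.4), np.float64(7.8))] z -1.5
75 [-19.1  14.7] gaps [(np.float64(-11.8), np.float64(7.8))] z -1.4
80 [-20.6  14.6] gaps [(np.float64(-13.6), np.float64(-1.1))] z -1.4
85 [-21.1  14.7] gaps [(np.float64(-15.2), np.float64(-1.1))] z -1.4
```

```bash
python3 -m crank '[[0.2,-0.13,0,0,0,0,1],[0.5,-0.31,0,0,0,0,1],[0.8,-0.5,0,0,0,0,1],[1,-0.62,0,0,0,0,1]]' 25| tail -c 400; python3 -m crank '[[0.15,-0.1,0,0,0,0,1],[0.25,-0.16,0,0,0,0,1],[0.25,-0.16,0,0,0,0,1],[0.25,-0.16,0,0,0,0,1],[0.25,-0.16,0,0,0,0,1]]' 25| tail -c 400;
cat > chk.py <<'E'
from h import *
import sys
P,M,s,i,p,d,W,L=held(sys.argv[1]);print(P.round(1),s["grip_width"],s["force"])
print("post by known pos in tool:",((np.array([536.2,176.5,50])-P)@M).round(1))
h=cv2.cvtColor(p,cv2.COLOR_RGB2HSV);hp=h[d>0]
t=(W[:,2]>44)&(W[:,2]<55)&(np.hypot(W[:,0]-536,W[:,1]-176)<16)
if t.sum()>5:
    (c,r)=cv2.minEnclosingCircle(W[t][:,:2].astype(np.float32));print("post seen",np.round(c,1),round(r,1),t.sum())
t=(L[:,2]<1)&(L[:,2]>-6)&(abs(L[:,1])<45)&(L[:,0]>55)&(L[:,0]<120)
u=t&(L[:,0]>66)&(L[:,0]<72);ys=np.sort(L[u][:,1]);g=np.where(np.diff(ys)>3)[0]
print("tip",np.percentile(L[t][:,0],99.7).round(1),"gap",[(ys[k].round(1),ys[k+1].round(1)) for k in g],"topz",np.median(L[u][:,2]))
E
python3 chk.py wrist6
```

```text
time_s: 3.95
eef_pos: [519.8, 83.4, 104.3]
ee_rot: [-0.001, 0.818, 0.575, -0.001]
force: [-0.3, 0.2, -3.6]
grip_width: 0.458
grip_force: 26.8
time_s: 4.45
eef_pos: [514.7, 109.6, 105.3]
ee_rot: [0.0, 0.819, 0.574, -0.0]
force: [0.4, 0.1, -3.1]
grip_width: 0.454
grip_force: 26.8
[514.7 109.6 105.3] 0.45376117368076063 [ 0.37744191  0.14534929 -3.13343029]
post by known pos in tool: [70.2 -2.6 55.3]
post seen [536.1 176.7] 5.9 645
tip 87.4 gap [(np.float64(-9.0), np.float64(7.7))] topz -1.4183221117668297
```

View pics/wrist6.png

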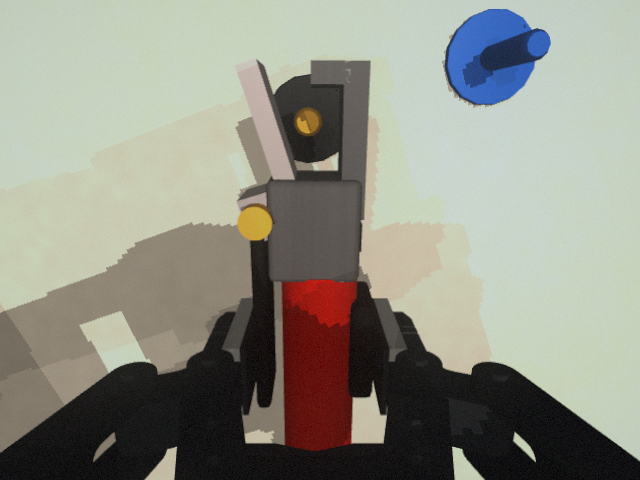

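The brass post at (308,120) sits inside the open mouth, with the blue post well clear at (495,60). Lowering now, with a 2 mm sideways trim.

```bash
python3 -m crank '[[0,-0.018,0,0,0,0,1],[0,-0.018,0.15,0,0,0,1],[0,-0.018,0.3,0,0,0,1],[0,-0.018,0.45,0,0,0,1],[0,-0.018,0.6,0,0,0,1],[0,-0.018,0.6,0,0,0,1],[0,-0.018,0.6,0,0,0,1]]' 25| tail -c 400; python3 chk.py wrist7
```

```text
time_s: 5.2
eef_pos: [513.0, 110.9, 45.9]
ee_rot: [0.0, 0.819, 0.574, 0.0]
force: [0.0, -0.4, -4.4]
grip_width: 0.454
grip_force: 26.8
[513.  110.9  45.9] 0.4540331643385691 [ 0.04777616 -0.39968394 -4.44931593]
post by known pos in tool: [69.6 -0.5 -4.1]
post seen [536. 176.] 16.0 5845
tip 87.3 gap [] topz -2.044402241534449
```

```bash
python3 -m crank '[[0,0,0.06,0,0,0,1],[0,0,0.12,0,0,0,1],[0,0,0.165,0,0,0,1],[0,0,0.175,0,0,0,1],[0,0,0.175,0,0,0,1]]' 25| tail -c 400
```

```text
time_s: 5.75
eef_pos: [512.7, 111.1, 28.2]
ee_rot: [-0.0, 0.819, 0.574, -0.0]
force: [-3.2, -0.8, 2.6]
grip_width: 0.452
grip_force: 26.9
```

Force changed sign at 28.2 mm, so the balance is resting on the counter. Releasing.

```bash
python3 -m crank '[[0,0,0,0,0,0,0.4],[0,0,0,0,0,0,0.25],[0,0,0,0,0,0,0],[0,0,0,0,0,0,0],[0,0,0,0,0,0,0],[0,0,0,0,0,0,0],[0,0,0,0,0,0,0]]'| tail -c 400; python3 -m crank '[[0,0,-0.2,0,0,0,0],[0,0,-0.5,0,0,0,0],[0,0,-0.9,0,0,0,0],[0,0,-0.9,0,0,0,0],[0,0,-0.9,0,0,0,0]]'| tail -c 400;python3 - <<'E'
from h import *
P,M,s,i,p,d,W,L=held("wrist8")
E
```

```text
time_s: 6.45
eef_pos: [512.9, 111.1, 28.0]
ee_rot: [0.0, 0.819, 0.574, 0.0]
force: [0.2, 0.1, -0.3]
grip_width: 1.0
grip_force: 0.0
time_s: 6.95
eef_pos: [513.0, 111.1, 118.3]
ee_rot: [0.0, 0.819, 0.574, 0.0]
force: [-0.6, -0.9, 0.5]
grip_width: 1.004
grip_force: 0.0
```

View pics/wrist8.png

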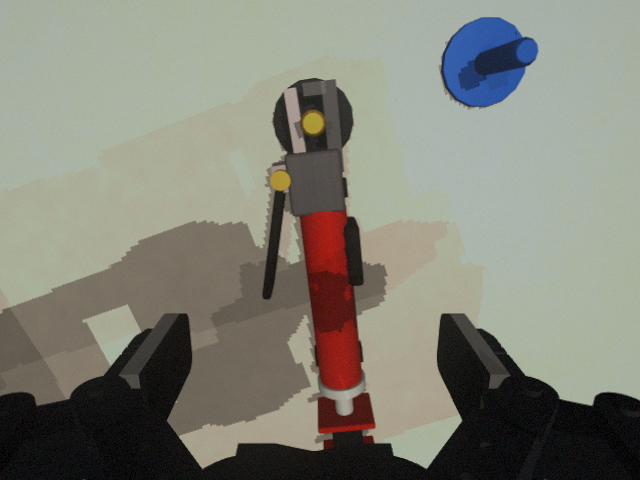

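The clamp is shut on the brass post at (313,122), and the balance lies flat, yawed a few degrees. Now I'll move back above the handle at about 118 mm height and measure.

```bash
python3 -m crank '[[-0.3,0,0,0,0,0,0],[-0.7,0,0,0,0,0,0],[-1,0,0,0,0,0,0],[-1,0,0,0,0,0,0],[-1,0,0,0,0,0,0],[-1,0,0,0,0,0,0]]'| tail -c 400
cat > bal.py <<'E'
from h import *
import sys
P,M,s,i,p,d,W,L=held(sys.argv[1])
h=cv2.cvtColor(p,cv2.COLOR_RGB2HSV)[d>0]
red=((h[:,0]<8)|(h[:,0]>172))&(h[:,1]>150)&(h[:,2]>40)
print(P.round(1),s["time_s"])
t=red&(W[:,2]>26)&(W[:,2]<45)&(np.hypot(W[:,0]-480,W[:,1]-40)<150)
T=W[t&(W[:,2]<34.5)&(W[:,1]>-0)][:,:2]
b=np.polyfit(T[:,1],T[:,0],1) if len(T) else [0.3,0]
ax=-np.array([b[0],1])/np.hypot(b[0],1);ay=np.array([-ax[1],ax[0]])
print("axis deg",np.degrees(np.arctan2(ax[1],ax[0])),ax, len(T))
po=np.array([536.2,176.5]);q=(W[:,:2]-po)@ax;r=(W[:,:2]-po)@ay
n=(W[:,2]>12)&(W[:,2]<45)&(abs(r)<45)&(q>-30)&(q<320)
for a in range(110,312,4):
    u=n&(q>a)&(q<a+4)
    if u.sum()>20: print(a,np.percentile(r[u],[1,99]).round(1),np.percentile(W[u,2],90).round(1),red[u].mean().round(2))
E
python3 bal.py wrist9
```

```text
time_s: 7.6
eef_pos: [478.8, 17.7, 117.4]
ee_rot: [-0.0, 0.818, 0.575, -0.0]
force: [0.7, -0.3, 0.6]
grip_width: 1.001
grip_force: 0.0
[478.8  17.7 117.4] 7.6
axis deg -102.41519806428072 [-0.21499439 -0.97661528] 10484
110 [-14.8   9.6] 33.3 0.97
114 [-14.8   9.6] 33.5 0.98
118 [-14.9   9.7] 33.4 0.97
122 [-15.    9.3] 33.4 0.98
126 [-15.1   9.6] 33.4 0.97
130 [-15.1   9.4] 33.7 0.97
134 [-15.1   9.2] 33.6 0.99
138 [-15.2   9.3] 33.7 0.99
142 [-15.3   9. ] 33.9 0.99
146 [-16.6  10.7] 34.1 0.7
150 [-17.   11.1] 35.4 0.0
154 [-16.7  10.8] 35.2 0.0
158 [-8.4  1.9] 26.9 0.0
162 [-8.4  2.3] 26.9 0.0
166 [-8.5  2.2] 26.8 0.0
170 [-19.8  12.8] 35.3 0.81
174 [-19.8  13.4] 36.8 0.91
178 [-12.1   5.2] 35.8 0.02
182 [-12.3   5.4] 35.9 0.0
186 [-12.3   5. ] 35.9 0.0
190 [-12.4   5.3] 36.1 0.0
194 [-12.5   5. ] 36.0 0.01
198 [-12.5   5. ] 36.1 0.0
202 [-12.6   4.8] 36.1 0.0
206 [-20.5  12.7] 36.8 0.83
210 [-20.3  12.6] 36.9 0.8
```

View pics/wrist9.png

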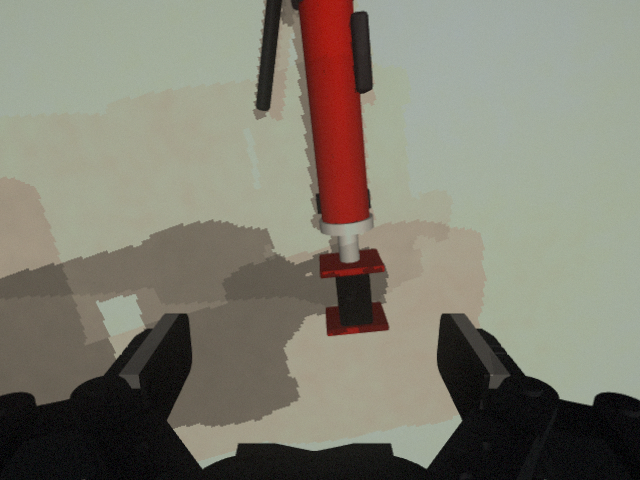

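The handle waist is at (354,300), centre at about (491.5,-9) in world, tube axis -103.2°. I'll go down over it, turning 6.7°.

```bash
python3 -m crank '[[-0.21,0.21,0,0,0,-0.149,0],[-0.21,0.21,0.2,0,0,-0.149,0],[-0.21,0.21,0.5,0,0,-0.149,0],[-0.21,0.21,0.8,0,0,-0.149,0],[-0.21,0.21,0.91,0,0,-0.149,0],[-0.21,0.21,0.91,0,0,-0.149,0],[-0.21,0.21,0.91,0,0,-0.149,0]]'| tail -c 400
python3 bal.py wrist10 | head -12; python3 - <<'E'
from h import *
P,M,s=tcp();print(P,M.round(3).tolist());print("handle in tool",(np.array([491.5,-9.2,20])-P)@M)
E
```

```text
time_s: 8.35
eef_pos: [492.1, -9.6, 27.9]
ee_rot: [0.0, 0.783, 0.621, 0.0]
force: [0.4, -0.0, 0.7]
grip_width: 0.998
grip_force: 0.0
[492.1  -9.6  27.9] 8.35
axis deg -101.88565543368557 [-0.2059592  -0.97856058] 19466
110 [-15.8   8.8] 33.4 0.97
114 [-15.3   8.6] 33.5 0.99
118 [-15.6   8.5] 33.5 0.99
122 [-15.6   8.4] 33.5 0.98
126 [-15.6   8.3] 33.6 0.99
130 [-15.8   8.1] 33.6 0.99
134 [-16.   8.] 33.6 0.99
138 [-16.    8.1] 33.7 0.99
142 [-16.2   7.9] 33.7 0.99
146 [-17.9   9.3] 34.3 0.67
[492.23003963  -9.77334574  28.17596998] [[0.228, 0.974, 0.002], [0.974, -0.228, -0.001], [-0.0, 0.002, -1.0]]
handle in tool [ 0.39245391 -0.85864154  8.17415946]
```

```bash
python3 -m crank '[[0,-0.01,0,0,0,0,0.4],[0,-0.01,0,0,0,0,0.8],[0,-0.01,0,0,0,0,1],[0,-0.01,0,0,0,0,1],[0,-0.01,0,0,0,0,1],[0,-0.01,0,0,0,0,1],[0,-0.01,0,0,0,0,1],[0,-0.01,0,0,0,0,1],[0,-0.01,0,0,0,0,1]]' 40| tail -c 400
cat > rod.py <<'E'
from h import *
import sys
# rod value: gap between tube mouth ring end and TCP along axis, in tool frame (tool x = -axis)
P,M,s,i,p,d,W,L=held(sys.argv[1])
h=cv2.cvtColor(p,cv2.COLOR_RGB2HSV)[d>0]
red=((h[:,0]<8)|(h[:,0]>172))&(h[:,1]>150)&(h[:,2]>40)
print(s["time_s"],P.round(1),"F",s["force"].round(1),"grip",s["grip_width"].round(3),s["grip_force"].round(1))
wid=[]
for a in np.arange(10,165,1.):
    u=(abs(L[:,0]-a)<.5)&(W[:,2]>10)&(W[:,2]<45)&(abs(L[:,1])<24)
    if u.sum()>10:
        rod=u&(abs(L[:,1])<5); c=np.median(h[rod],0) if rod.sum()>3 else [0,0,0]
        wid.append((a,np.percentile(L[u,1],1),np.percentile(L[u,1],99),np.percentile(W[u,2],90),*c))
for w in wid[::int(sys.argv[2]) if len(sys.argv)>2 else 4]: print(*[round(float(v)) for v in w])
E
python3 rod.py wrist11 3
```

```text
time_s: 9.3
eef_pos: [490.7, -9.7, 27.1]
ee_rot: [0.0, 0.784, 0.621, 0.0]
force: [0.8, -1.0, 1.4]
grip_width: 0.203
grip_force: 45.3Traceback (most recent call last):
  File "rod.py", line 7, in <module>
    print(s["time_s"],P.round(1),"F",s["force"].round(1),"grip",s["grip_width"].round(3),s["grip_force"].round(1))
                                                                ^^^^^^^^^^^^^^^^^^^^^
AttributeError: 'float' object has no attribute 'round'
```

Gripped the waist: opening 17 mm, 45 N. Pulling 40 mm first.

```bash
sed -i 's/s\["grip_width"\].round(3),s\["grip_force"\].round(1)/s["grip_width"],s["grip_force"]/' rod.py; python3 rod.py wrist11 2|awk 'NR==1||$1<70'; python3 -m crank '[[-0.1,-0.01,0,0,0,0,1],[-0.2,-0.01,0,0,0,0,1],[-0.3,-0.01,0,0,0,0,1],[-0.4,-0.01,0,0,0,0,1],[-0.4,-0.01,0,0,0,0,1],[-0.4,-0.01,0,0,0,0,1]]' 40| tail -c 400
python3 rod.py wrist12 2|awk 'NR==1||$1<120'
```

```text
9.35 [490.7  -9.7  27.1] F [ 1.6 -1.6  0.7] grip 0.20243414364790088 45.35742402076721
10 -13 14 44 24 66 20
12 -15 15 43 21 63 22
14 -8 16 35 8 146 38
16 -17 17 37 2 216 95
18 -16 16 35 2 189 80
20 -5 5 27 21 29 109
22 -5 5 27 22 29 127
24 -5 5 27 23 29 158
26 -5 5 27 23 28 183
28 -5 6 27 22 28 186
30 -5 6 26 23 28 184
32 -5 5 27 22 28 186
36 -13 14 35 34 24 192
38 -13 14 35 36 22 193
40 -14 14 35 36 22 193
42 -14 14 35 20 31 158
44 -12 13 34 2 214 174
46 -12 12 34 2 214 174
48 -12 12 33 2 215 174
50 -12 13 33 2 216 174
52 -13 12 33 2 218 174
54 -12 12 33 2 219 174
56 -12 12 33 2 219 175
58 -12 12 33 2 220 175
60 -12 12 33 2 221 175
62 -12 12 33 2 222 174
64 -11 12 33 2 222 174
66 -12 12 33 2 221 173
68 -12 12 34 2 222 173
time_s: 10.0
eef_pos: [480.4, -48.5, 27.1]
ee_rot: [-0.0, 0.784, 0.621, 0.0]
force: [5.0, 5.0, 1.2]
grip_width: 0.199
grip_force: 45.6
10.0 [480.4 -48.5  27.1] F [5.  5.  1.2] grip 0.19902649767701266 45.55948197841644
10 -13 14 44 30 71 18
12 -15 15 42 30 73 20
14 -9 15 35 8 137 29
16 -16 17 37 2 211 88
18 -16 16 35 3 188 69
20 -5 5 27 22 29 98
22 -5 5 27 22 29 1
[... 168 characters left out ...]
76
40 -5 5 27 24 28 174
42 -5 6 26 24 27 174
44 -5 6 27 24 26 175
46 -5 6 26 24 27 173
48 -5 6 26 23 27 174
50 -5 6 26 24 27 172
52 -5 6 26 24 27 172
54 -5 6 26 24 27 172
56 -5 6 26 25 27 172
58 -5 6 26 24 28 172
60 -5 6 27 24 27 172
62 -5 6 27 24 27 173
64 -5 6 26 23 26 172
66 -5 6 26 24 26 172
68 -5 6 26 24 27 171
70 -5 6 26 24 27 173
72 -5 6 26 24 27 174
74 -5 6 26 24 28 168
76 -13 15 34 20 31 101
78 -13 14 35 56 15 186
80 -13 14 35 55 17 185
82 -13 14 35 26 24 178
84 -14 13 33 2 212 164
86 -12 13 33 2 215 164
88 -14 13 33 2 217 164
90 -11 13 33 2 221 166
92 -12 13 33 2 223 175
94 -11 13 33 2 223 175
96 -12 13 33 2 226 174
98 -11 13 33 2 225 175
100 -11 13 33 2 226 174
102 -11 13 29 0 0 0
```

Rod is at about 40 mm with 6 N, and the clamp hasn't slipped. Pulling 34 mm more.

```bash
python3 -m crank '[[-0.1,0,0,0,0,0,1],[-0.2,0,0,0,0,0,1],[-0.28,0,0,0,0,0,1],[-0.34,0,0,0,0,0,1],[-0.34,0,0,0,0,0,1],[-0.34,0,0,0,0,0,1],[-0.34,0,0,0,0,0,1]]' 40| tail -c 400
python3 rod.py wrist13 1|awk 'NR==1||($1>88&&$1<130)'
```

```text
time_s: 10.75
eef_pos: [472.4, -80.8, 26.9]
ee_rot: [-0.001, 0.784, 0.621, 0.001]
force: [4.4, 8.1, 1.8]
grip_width: 0.2
grip_force: 45.6
10.75 [472.4 -80.8  26.9] F [4.4 8.1 1.8] grip 0.1998213791406622 45.59269309043884
89 -5 6 26 25 25 176
90 -4 6 26 26 24 177
91 -4 6 26 30 23 179
92 -4 6 26 34 25 180
93 -4 6 26 30 25 179
94 -4 6 26 35 26 180
95 -4 6 26 34 25 180
96 -4 6 26 36 25 180
97 -4 6 26 36 25 179
98 -4 6 26 36 26 180
99 -4 6 26 32 24 178
100 -4 6 26 34 25 180
101 -4 6 26 34 26 178
102 -4 6 26 38 25 181
103 -5 6 25 21 28 154
```

The mouth is now beyond the wrist view. By displacement the rod is at about 73 mm, and 8.9 N agrees. I'll pull 6.5 mm more and check with the fixed cameras.

```bash
python3 -m crank '[[-0.03,0,0,0,0,0,1],[-0.065,0,0,0,0,0,1],[-0.065,0,0,0,0,0,1],[-0.065,0,0,0,0,0,1],[-0.065,0,0,0,0,0,1]]' 40| tail -c 400
python3 - <<'E'
from h import *
P,M,s=tcp();print(P,s["force"]@-M[:,0],"disp",np.hypot(*(P[:2]-[490.7,-9.7])))
ims=[]
for n in("scene","side"):
    i=camera_info(n);p,d=capture(n)
    # project current axis points: mouth expected (37 from handle+80)
    K=np.array(i["K"]);T=np.array(i["camera_from_world"])
    def pr(w):
        c=T[:3,:3]@w+T[:3,3];return cv2.projectPoints(np.array([[c[0],-c[1],-c[2]]]),np.zeros(3),np.zeros(3),K,np.array(i["D"],float))[0].ravel()
    w=P+M[:,0]*117;w[2]=20;u=pr(w);print(n,"mouth expected px",u.round(1),"px per 10mm",(pr(w+M[:,0]*10)-u).round(2))
    x,y=u.round().astype(int);c=p[y-25:y+25,x-33:x+33];ims.append(cv2.resize(c,(396,300),interpolation=cv2.INTER_NEAREST))
save("zoom",np.hstack(ims))
E
```

```text
time_s: 11.3
eef_pos: [470.9, -87.0, 26.8]
ee_rot: [-0.001, 0.784, 0.621, 0.001]
force: [4.0, 7.4, 1.0]
grip_width: 0.204
grip_force: 45.6
[470.89575139 -86.95932839  26.84266537] -8.096229858138987 disp 79.75720710991331
scene mouth expected px [340.5 214.3] px per 10mm [4.23 1.65]
side mouth expected px [291.1 265.8] px per 10mm [-2.01 -2.37]
```

View pics/zoom.png

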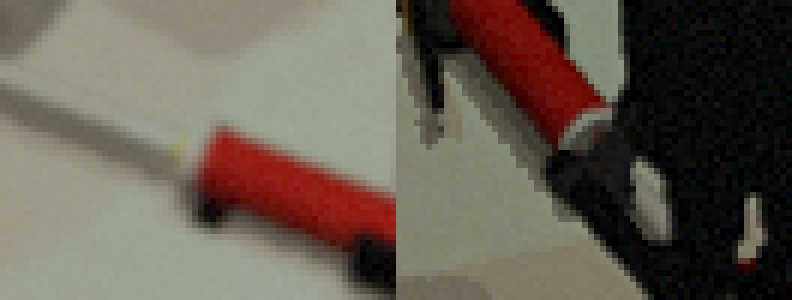

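The scene half shows a yellow sliver at about (180,150), just outside the mouth ring, so the mouth is inside the band. I'll refine with averaged force and the profile along the rod.

```bash
python3 - <<'E'
from h import *
P,M,s=tcp();F=[];ps=[]
i=camera_info("scene");K=np.array(i["K"]);T=np.array(i["camera_from_world"])
for k in range(14):
    p,d=capture("scene");ps.append(p.astype(float));F.append(-status.sense()["force"]@M[:,0])
print("F",np.mean(F).round(2),np.std(F).round(2))
p=np.mean(ps,0).astype(np.float32);P,M,s=tcp()
for a in np.arange(98,130,1.5):
    q=[]
    for z,r in((22,-1),(22,1),(24,0),(25,0)):
        w=P+M[:,0]*a+M[:,1]*r;w[2]=z;c=T[:3,:3]@w+T[:3,3]
        q.append(cv2.projectPoints(np.array([[c[0],-c[1],-c[2]]]),np.zeros(3),np.zeros(3),K,np.array(i["D"],float))[0].ravel())
    q=np.array(q,np.float32);v=cv2.remap(p,q[:,:1].copy(),q[:,1:].copy(),cv2.INTER_LINEAR)[:,0].mean(0)
    print(a,v.round(0),"yel",round(float(v[:2].mean()-v[2]),1))
E
```

```text
F -9.67 0.35
98.0 [154. 158. 147.] yel 8.9
99.5 [154. 158. 147.] yel 8.9
101.0 [154. 158. 147.] yel 8.7
102.5 [154. 158. 147.] yel 8.9
104.0 [154. 158. 146.] yel 9.7
105.5 [154. 157. 144.] yel 12.0
107.0 [154. 157. 137.] yel 18.2
108.5 [154. 157. 128.] yel 27.4
110.0 [155. 157. 120.] yel 35.3
111.5 [155. 157. 120.] yel 35.7
113.0 [155. 158. 129.] yel 27.3
114.5 [154. 157. 137.] yel 18.3
116.0 [152. 151. 138.] yel 13.5
117.5 [148. 138. 127.] yel 15.6
119.0 [145. 114. 105.] yel 24.3
120.5 [143.  85.  77.] yel 36.8
122.0 [145.  56.  49.] yel 50.9
123.5 [146.  37.  31.] yel 60.8
125.0 [147.  29.  22.] yel 65.9
126.5 [146.  27.  20.] yel 66.5
128.0 [146.  27.  20.] yel 66.3
129.5 [146.  28.  21.] yel 65.7
```

All three checks agree on about 80 mm: displacement 79.8, averaged pull 9.7 N, and 6 mm of yellow showing. Handing in while holding.

```bash
python3 -c "
from rig import ticket
print(ticket.finish_job())"
```

```text
the job is handed in; nothing more can be done
None
```

I handed the job in with the balance clamped on the brass post and flat on the counter, and the gripper still holding the rod out at about 80 mm, in the yellow band; the judge's verdict wasn't shown.

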